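Measure the gap between kerb and tray with a spring-return rule

TASK

Measure the gap between the steel kerb and the white tray: hook the end of the spring rule over the far side of the kerb's lip, back the case straight away until its tail just meets the tray, set it down square there and let go. Then take it again by the top, pinching the lock tab fully home towards its fin, and leave the rule locked and hooked in place, without disturbing the bell, glass or cup.

Things in the scene. Friction and masses are not known exactly. Their poses are not given: they have to be found in the camera images.
- rule: Loose spring rule: grey box case 110 (x) x 34 (y) x 34 (z) mm, about 0.4 kg, on rubber feet. Origin: centre of the case's underside; +x points out of the front, where the blade comes out. On top, 22 mm tall and 18 mm wide, stand a fixed grey fin (x -22 to -16 mm) and ahead of it the black lock tab (x 14 to 20 mm when open). The feet hold it against its spring once set down.
- rule_hook (a point): Bottom middle of the inner face (the one that looks back at the case) of the hook tab at the blade's end; at rest 80 mm ahead of the rule's origin and 7 mm above its underside. The tab is 22 mm wide, 2.5 mm thick and hangs 12 mm below the steel blade, which is 18 mm wide, 2 mm thick, its underside 19 mm above the case's underside, 25 mm proud at rest.
- rule_tail (a point): Middle of the back face of the rule's case (55 mm behind its origin), 12 mm above its underside. Axes as the rule's.
- rule_pinch (a point): On the rule, midway between the outer faces of fin and lock tab as they stand when locked (32 mm apart; 42 when open): 6 mm behind the rule's origin, 49 mm above its underside, 15 mm above the case's top and 7 mm below the fin's top. Fingers that close along the rule's x axis about this point shut the lock without shoving the case.
- rule_blade (a joint): How far the blade is drawn out beyond rest, m: 0 to 0.09. A weak spring (about 1 to 1.5 N) pulls it back in.
- rule_lock (a joint): Lock tab: 0 open, 0.011 m locked (slid about 10 mm back towards the fin and 4 mm down, to its own end stop 20 mm short of the fin). Takes about 3 to 8 N and stays where it is left. Locked, it brakes the blade.
- kerb: Fixed steel angle strip, 140 mm long (y). Upright lip 16 mm high, 4 mm thick (x -2 to +2 mm); a foot 3 mm thick reaches to x +30 mm on the far side. Origin: centre of the lip's underside; +x points away from the tray. The rule goes on the tray's side (-x), pointing to +x, with its hook's inner face against the lip's far face (x +2 mm).
- tray_edge (a point): Middle of the top edge, on the kerb's side, of the white oblong melamine tray: fixed, 170 (x) x 125 (y) x 12 mm high, on the robot's side of the kerb and parallel to it, up to 20 mm off its middle. Axes as the tray's: +x points to the kerb, so the tray reaches from here 170 mm along -x.
- bell: Bystander: steel counter bell, 67 mm across, 49 mm high. Origin: centre of its underside.
- glass: Bystander: clear glass, 64 mm across, 95 mm high, upside down. Origin: centre of its underside.
- cup: Bystander: striped espresso cup with a handle, 60 x 84 x 49 mm. Origin: centre of its underside.
There are look-alikes about, which are no part of the job. Of the things that look like the part that bears tray_edge, the larger one is meant.

How it is judged (in metres and radians):
On the way, in this order (a step that is already met when the one before it is completed fails the run):
1. the hook is behind the kerb's lip and the blade is being drawn out, unlocked (x of rule_hook in the frame of kerb between 0 and 0.008 m and height (world z) of rule_hook below 0.014 m and value of joint rule_blade above 0.01 m and value of joint rule_lock below 0.005 m), for 0.1 s.
2. the rule is set down and let go with its tail at the tray, the hook still behind the lip, still unlocked (x of rule_hook in the frame of kerb between 0 and 0.008 m and x of rule_tail in the frame of tray_edge below 0.007 m and height (world z) of rule below 0.004 m and value of joint rule_blade above 0.02 m and value of joint rule_lock below 0.005 m and contact force between the fingers and rule below 0.1 N), for 0.2 s.
At the end, for the whole second after the job is handed in: Lock tab home (joint at least 0.009 m); hook behind the lip, within 6 mm of its far face and 60 mm of the kerb's middle; tail within 7 mm of the tray's edge, not on the tray; rule square to the kerb within 0.1 rad, flat on the worktop, at rest, let go (value of joint rule_lock above 0.009 m and x of rule_hook in the frame of kerb between 0 and 0.008 m and y of rule_hook in the frame of kerb between -0.06 and 0.06 m and height (world z) of rule_hook below 0.014 m and x of rule_tail in the frame of tray_edge between -0.003 and 0.007 m and angle between the x axis of rule and the x axis of kerb, either way round below 0.1 rad and height (world z) of rule below 0.004 m and angle between rule's own z axis and vertical below 0.06 rad and linear speed of rule below 0.01 m/s and contact force between the fingers and rule below 0.1 N); the robot touches nothing.
It fails at once if the bell, the glass or the cup is moved by more than 15 mm (distance of any of bell, glass, cup from where it was at the start of the episode above 0.015 m).
It also fails if it takes over 45 s, if anything falls off the work surface, if the arm or the gripper's body presses on something with over 40 N, if the wrist force passes 120 N, or if a joint passes its speed limit or range.

ROBOT

A 6-joint arm with a two-finger parallel gripper is mounted at the origin on the work surface; the furniture and walls round the work are solid. World frame = base frame: x ahead of the robot, y to its left, z up, the work surface at z = 0. Lengths are in mm, angles in rad, forces in N, time in s.
With the tool pointing down it reaches from about 350 to 975 mm from the base axis. Payload 7.1 kg.
Tool frame: the origin (TCP) lies on the centre line of the jaws, within the pads' length; the fingertips stand 8 mm ahead of it and the grasp point (between the pads) lies 11 mm behind it (r.tip_extent is the distance from the TCP to the fingertips, in mm); x points along the fingers, z is the direction in which the jaws open and shut, and the axes are right-handed (so a half turn about x gives the same grasp; the last joint's range is limited). The gripper opens to 88 mm and grips with 3 to 60 N. Pads are 20 mm wide; open, the fingers measure 115 mm over their backs; the gripper's body (75 mm by 178 mm) begins 61 mm behind the grasp point.
Start: joints at [-1.271, 0.423, 1.63, -0, 1.089, -0.019], TCP at [195.91, -593.485, 230.675] pointing down, gripper open.
Joint ranges: [-3, 3], [-0.9, 2.11], [0.09, 2.58], [-1.31, 4.45], [0.11, 2.69], [-2.54, 2.54]. Speed limits (rad/s): [2.39, 2.39, 3.01, 3.14, 3.14, 3.14].

INTERFACE

Orientations are given as a 3x3 rotation matrix whose columns are the frame's x, y, z axes.
In Python, from plant import r gives the robot as it stands.
- The arm moves only by the tool jog_arm, never from a script. Its argument "series" is a list of rows, each an object with "gripper": the gripper's target within -1 to 1 (shut at 1, half-way at 0, fully open at -1); "dp": the shift along the tool's x, y, z in m, a list of three; "rotation": the turn, a rotation vector about the tool's x, y, z in rad, a list of three. A call has 1 to 8 rows; each row shifts and turns the commanded pose from where the row before left it, along the tool's axes as they then stand; what a row does not reach is not made up. A row lasts 1/8 s, in which the tool goes at most 62.5 mm and 10.7 degrees, less where a joint would pass 70% of its speed; a pose out of reach is approached as far as the arm can. A call is refused whole if a number of a shift passes 0.0625 or a number of a turn 0.188, either way. A call with a gripper value outside its range is refused whole. The fingers move at their own pace and stop on an object; "grip_force" is the grip in N (left out, the last holds). Time passes only in rows, so rows that do not move let the fingers close. It gives the time, the measured TCP pose, the force and the opening at its end, in the units of the state.
- r.sense(): the state, without advancing time (a new reading comes with each control period).
- r.snapshot(name): name is "scene" or "top"; returns the picture (384x512x3 uint8, red, green, blue); there is no depth.
- r.camera_model(name): a dict with "fx", "fy", "cx", "cy" (pixels), "origin" and "rotation" of the camera in the world. Camera axes: x right, y down, z forward; pixel columns grow to the right and rows downward; lengths in mm; the calibration is good to about 2 mm. A picture is of the moment at which its call begins. camera_model takes no time and is no camera call.
- r.hand_in(): hands the job in, once; it reports no verdict.
Trained networks look in the newest picture that a camera, given by its name, has taken for a name from the list of things; names that differ only in an ending like _2 or _b are one class to them, and where a whole thing is asked for, a point or a joint stands for the part that bears it (a point fixed in the world has none). Each returns a list of dicts, best first, with "confidence" (0 to 1); they miss things now and then, are a little off and sometimes report something else, mostly with a low value. They report only what shows in the picture. A call takes as long as a camera call. They do not tell look-alikes from the thing itself.
- r.find_in(camera, query): "bbox" ([left, top, width, height] in pixels, round what is visible of it).
The state is a dict: "t": time; "joint_positions": joint angles; "joint_vel": joint speeds; "joint_torque": joint torques, N m; "position": TCP position; "tool_rot": TCP orientation; "contact_force": force on the tool from outside, world axes, zero at the start; "wrist_torque": the same for the moment, N m; "opening": finger opening in mm.
Only numpy, scipy, OpenCV 4.12 (cv2) and the standard library are available. Lean on these libraries where they do the work, as an engineer would, in place of code of your own. Each camera call takes 0.05 s, during which the arm holds its last target.

## Working session

There is one attempt and no reset: what is moved stays moved. The work goes in short steps, Python scripts to look and compute and a tool call to move; the robot and the scene stay as the last step left them, time stands still between calls to the robot, and variables do not carry over. Pictures are saved under pics/ and viewed, and the job is handed in when it is done.

Besides the shell and the picture viewer there is one more tool, called after "Call:" as name(argument=value, ...) on one line, values as JSON. jog_arm: Moves the arm, as the interface text tells. Its arguments: {"type":"object","properties":{"series":{"type":"array","items":{"type":"object","properties":{"gripper":{"type":"number"},"dp":{"type":"array","items":{"type":"number"}},"rotation":{"type":"array","items":{"type":"number"}}}}},"grip_force":{"type":"number"}},"required":["series"]}

```bash
ls; mkdir -p pics
cat > h.py <<'E'
import numpy as np, cv2
from plant import r
def snap(n,f):
    im=r.snapshot(n); cv2.imwrite('pics/'+f,cv2.cvtColor(im,cv2.COLOR_RGB2BGR)); return im
def ray(n,u,v,z):
    c=r.camera_model(n); R=np.array(c['rotation']); o=np.array(c['origin'])
    d=R@np.array([(u-c['cx'])/c['fx'],(v-c['cy'])/c['fy'],1]); return o+d*(z-o[2])/d[2]
def proj(n,p):
    c=r.camera_model(n); R=np.array(c['rotation']); q=R.T@(np.array(p)-np.array(c['origin']))
    return np.array([c['fx']*q[0]/q[2]+c['cx'],c['fy']*q[1]/q[2]+c['cy']])
E
python3 - <<'E'
from h import *
snap('scene','s0.png');snap('top','t0.png')
for n in('scene','top'):
    print(n,r.camera_model(n))
for q in('rule','kerb','tray_edge','bell','glass','cup'):
    for n in ('top','scene'):
        try: print(n,q,[(d['bbox'],round(d['confidence'],2)) for d in r.find_in(n,q)])
        except Exception as e: print(q,e)
s=r.sense();print(s['t'],s['position'],s['tool_rot'],s['opening'])
E
```

```text
pics
scene {'fx': 434.0154343167995, 'fy': 434.0154343167995, 'cx': 251.25507794109848, 'cy': 187.50150997754662, 'origin': array([-322.61453031, -604.58769574,  532.44502577]), 'rotation': array([[ 0.5468484 , -0.34524123,  0.76273542],
       [-0.8371506 , -0.23815249,  0.49240458],
       [ 0.01164897, -0.90779507, -0.41925221]])}
top {'fx': 478.4474967739745, 'fy': 478.4474967739745, 'cx': 253.921900112695, 'cy': 194.5169000465236, 'origin': array([ 367.79838857,   31.99459307, 1401.79467927]), 'rotation': array([[ 0.01788082, -0.99290856,  0.11752816],
       [-0.99893023, -0.02275441, -0.04025718],
       [ 0.04264598, -0.1166826 , -0.99225324]])}
top rule [([157.4, 161.9, 20.4, 46.2], 0.64)]
scene rule [([157.2, 164.5, 41.7, 24.9], 0.82)]
top kerb [([236.2, 146.8, 45.1, 13.3], 0.76)]
scene kerb [([243.8, 185.9, 48.2, 12.7], 0.67)]
top tray_edge [([187.3, 207.9, 44.2, 56.9], 0.81), ([249.8, 220.8, 48.9, 59.7], 0.58)]
scene tray_edge [([150.5, 198.9, 50.3, 27.8], 0.88), ([186.9, 215.4, 77.1, 46.3], 0.81)]
top bell [([143.8, 241.4, 16.9, 25.3], 0.61)]
scene bell [([105.5, 187.7, 21.2, 23.5], 0.6), ([191.2, 134.3, 20.5, 35.1], 0.32)]
top glass [([146.7, 117.6, 25.7, 28.0], 0.55)]
scene glass [([193.4, 134.4, 19.4, 35.5], 0.73)]
top cup [([340.7, 233.9, 27.6, 18.0], 0.83)]
scene cup [([307.2, 238.5, 36.8, 29.9], 0.8)]
0.7 [ 195.91106339 -593.48573297  230.69304156] [[ 1.75883396e-07  9.49601634e-01  3.13459308e-01]
 [-1.59201449e-05  3.13459308e-01 -9.49601633e-01]
 [-1.00000000e+00 -4.82329842e-06  1.51729278e-05]] 87.52533426750566
```

Run:
```python
import cv2
t=cv2.imread('pics/t0.png');s=cv2.imread('pics/s0.png')
cv2.imwrite('pics/t1.png',cv2.resize(t[95:295,130:390],None,fx=3,fy=3,interpolation=3))
cv2.imwrite('pics/s1.png',cv2.resize(s[120:290,90:350],None,fx=3,fy=3,interpolation=3))
```

```text
(no output)
```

View pics/t1.png

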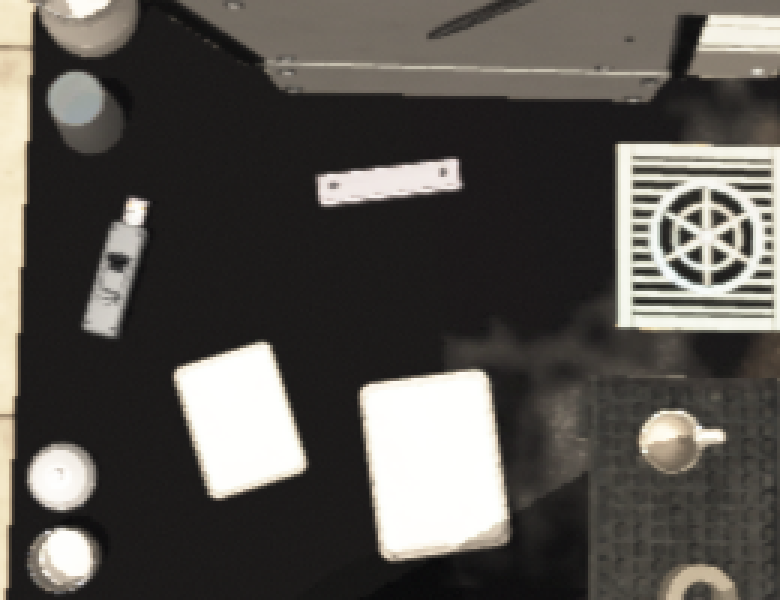

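View pics/s1.png

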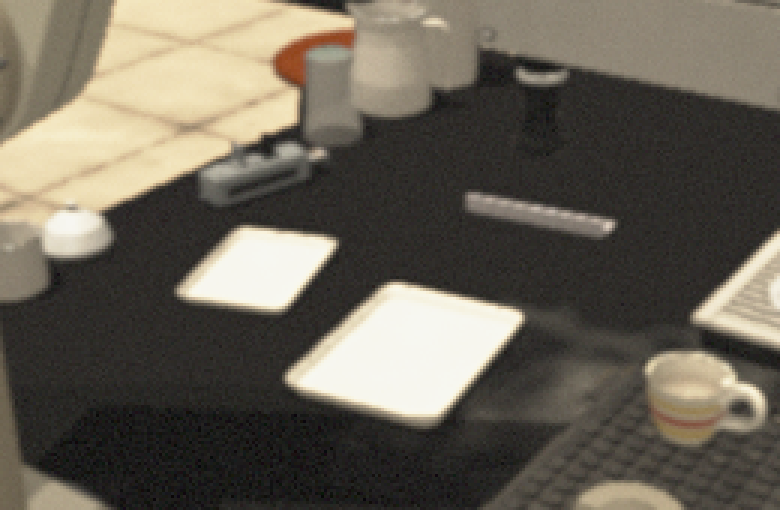

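View pics/s0.png

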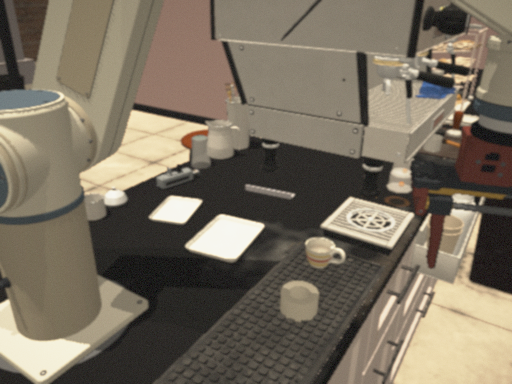

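View pics/t0.png

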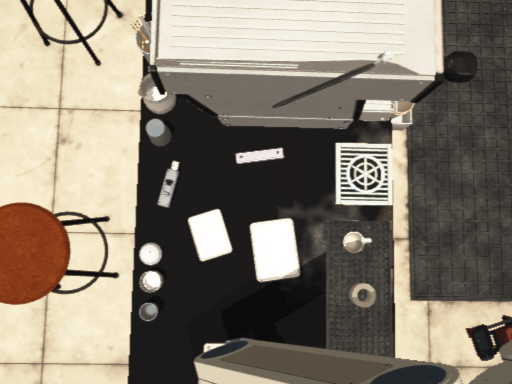

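```bash
cat > m.py <<'E'
from h import *
im=cv2.imread('pics/t0.png'); g=cv2.cvtColor(cv2.cvtColor(im,cv2.COLOR_BGR2RGB),cv2.COLOR_RGB2GRAY)
def rect(box,z,th):
    x,y,w,h=[int(round(a)) for a in box]; x-=4;y-=4;w+=8;h+=8
    sub=cv2.resize(g[y:y+h,x:x+w],None,fx=8,fy=8,interpolation=cv2.INTER_LINEAR)
    m=(sub>th).astype(np.uint8); cs,_=cv2.findContours(m,cv2.RETR_EXTERNAL,cv2.CHAIN_APPROX_NONE)
    c=max(cs,key=cv2.contourArea).reshape(-1,2)
    P=np.array([ray('top',(u+.5)/8-.5+x,(v+.5)/8-.5+y,z)[:2] for u,v in c],np.float32)
    (cx,cy),(a,b),ang=cv2.minAreaRect(P); 
    return (cx,cy),(a,b),ang,cv2.boxPoints(((cx,cy),(a,b),ang)).round(1).tolist()
for th in(100,130,160):
    print('tray',th,rect([249.8,220.8,48.9,59.7],12,th)); print('small',rect([187.3,207.9,44.2,56.9],12,th))
    print('kerb',rect([236.2,146.8,45.1,13.3],5,th))
for th in(60,80,100,120): print('rule',th,rect([157.4,161.9,20.4,46.2],34,th))
for n,b,z in(('bell',[143.8,241.4,16.9,25.3],25),('glass',[146.7,117.6,25.7,28.0],50),('cup',[340.7,233.9,27.6,18],25)):
    print(n,ray('top',b[0]+b[2]/2,b[1]+b[3]/2,z))
E
python3 m.py
```

```text
tray 100 ((374.6292419433594, -86.88825225830078), (173.69625854492188, 130.1470947265625), 8.709433555603027, [[278.8999938964844, -35.70000076293945], [298.6000061035156, -164.39999389648438], [470.29998779296875, -138.10000610351562], [450.6000061035156, -9.399999618530273]])
small ((413.34954833984375, 101.65888977050781), (134.74842834472656, 101.14242553710938), 18.519046783447266, [[333.3999938964844, 128.1999969482422], [365.5, 32.29999923706055], [493.29998779296875, 75.0999984741211], [461.20001220703125, 171.0]])Traceback (most recent call last):
  File "m.py", line 13, in <module>
    print('kerb',rect([236.2,146.8,45.1,13.3],5,th))
                 ~~~~^^^^^^^^^^^^^^^^^^^^^^^^^^^^^^
  File "m.py", line 8, in rect
    P=np.array([ray('top',(u+.5)/8-.5+x,(v+.5)/8-.5+y,z)[:2] for u,v in c],np.float32)
                ~~~^^^^^^^^^^^^^^^^^^^^^^^^^^^^^^^^^^^^^
  File "h.py", line 6, in ray
    c=r.camera_model(n); R=np.array(c['rotation']); o=np.array(c['origin'])
ValueError: time passes only in moves, steps and waits
```

Run:
```python
import cv2
t=cv2.imread('pics/t0.png')
a=cv2.resize(t[155:215,150:190],None,fx=10,fy=10,interpolation=cv2.INTER_CUBIC)
b=cv2.resize(t[140:170,230:290],None,fx=6,fy=6,interpolation=cv2.INTER_CUBIC)
cv2.imwrite('pics/rule.png',a);cv2.imwrite('pics/kerb.png',b)
s=cv2.imread('pics/s0.png')
cv2.imwrite('pics/sr.png',cv2.resize(s[155:200,145:215],None,fx=10,fy=10,interpolation=cv2.INTER_CUBIC))
```

```text
(no output)
```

View pics/rule.png

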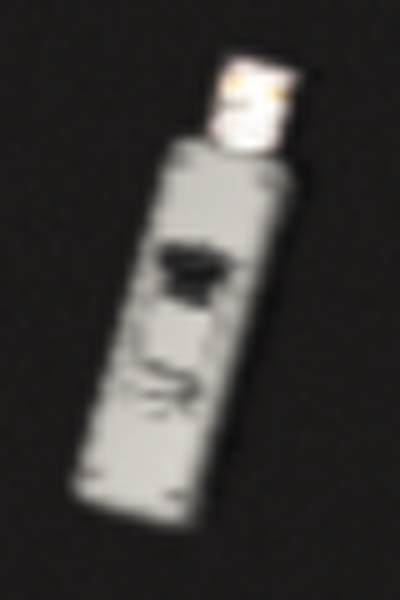

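View pics/kerb.png

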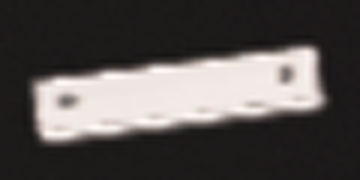

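View pics/sr.png

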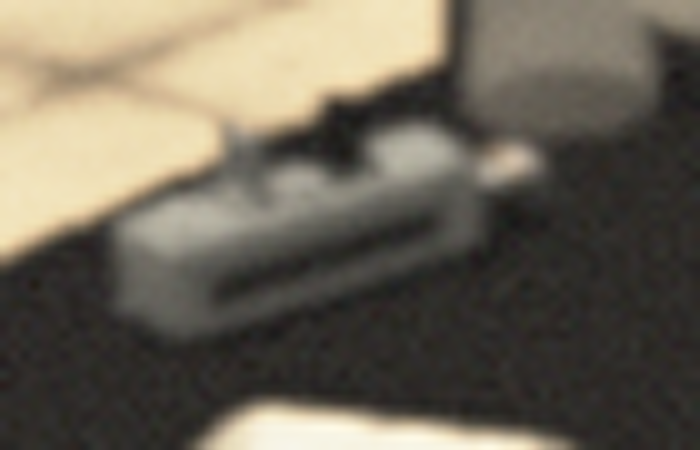

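```bash
python3 - <<'E'
from plant import r
import pickle
pickle.dump({n:r.camera_model(n) for n in('top','scene')},open('cam.pkl','wb'))
E
sed -i 's/r.camera_model(n)/CAM[n]/; s/^from plant.*/from plant import r\nimport pickle\nCAM=pickle.load(open("cam.pkl","rb"))/' h.py
sed -i 's/13.3\],5,th/13.3],1.5,th/' m.py
python3 m.py
```

```text
tray 100 ((374.6292419433594, -86.88825225830078), (173.69625854492188, 130.1470947265625), 8.709433555603027, [[278.8999938964844, -35.70000076293945], [298.6000061035156, -164.39999389648438], [470.29998779296875, -138.10000610351562], [450.6000061035156, -9.399999618530273]])
small ((413.34954833984375, 101.65888977050781), (134.74842834472656, 101.14242553710938), 18.519046783447266, [[333.3999938964844, 128.1999969482422], [365.5, 32.29999923706055], [493.29998779296875, 75.0999984741211], [461.20001220703125, 171.0]])
kerb ((651.33642578125, -38.61811065673828), (34.71908950805664, 144.50587463378906), 8.78052043914795, [[623.2000122070312, 30.100000381469727], [645.2000122070312, -112.69999694824219], [679.5, -107.4000015258789], [657.5, 35.400001525878906]])
tray 130 ((374.56671142578125, -86.90901184082031), (171.92019653320312, 128.35556030273438), 8.765287399291992, [[279.79998779296875, -36.599998474121094], [299.3999938964844, -163.39999389648438], [469.29998779296875, -137.1999969482422], [449.70001220703125, -10.399999618530273]])
small ((413.4317932128906, 101.5461730
[... 1664 characters left out ...]
.8999938964844, 255.0]])
rule 100 ((557.4263305664062, 221.4137420654297), (34.120845794677734, 136.0430145263672), 76.24916076660156, [[487.29998779296875, 221.0], [619.4000244140625, 188.6999969482422], [627.5999755859375, 221.8000030517578], [495.3999938964844, 254.1999969482422]])
rule 120 ((557.541259765625, 221.54620361328125), (32.509098052978516, 134.8026885986328), 76.29356384277344, [[488.20001220703125, 221.6999969482422], [619.2000122070312, 189.8000030517578], [626.9000244140625, 221.39999389648438], [495.8999938964844, 253.3000030517578]])
bell [354.49044241 261.30071316  25.        ]
glass [703.33335327 251.18860126  50.        ]
cup [ 396.68630556 -317.43267627   25.        ]
```

The larger tray is at top px (275,250); the small one at (210,235) is a look-alike. The kerb is at px (260,156) and the rule at px (169,185), nose up towards the glass. The close crop shows the black tab ahead of the fin, and the sizes agree: tray 172x128, kerb 33x143, rule 34x136.

Call:
jog_arm(series=[{"rotation": [0.186,0,0],"gripper": -1,"dp": [0,0,0]},{"rotation": [0.186,0,0],"gripper": -1,"dp": [0,0,0]},{"rotation": [0.187,0,0],"gripper": -1,"dp": [0,0,0]},{"dp": [0,0.0096,-0.0585],"gripper": -1,"rotation": [0,0,0]},{"dp": [0,0.0096,-0.0585],"gripper": -1,"rotation": [0,0,0]},{"dp": [0,0.0096,-0.0585],"gripper": -1,"rotation": [0,0,0]},{"dp": [0,0.0096,-0.0585],"gripper": -1,"rotation": [0,0,0]},{"dp": [0,0.0096,-0.0585],"gripper": -1,"rotation": [0,0,0]}], grip_force=15)

```text
t: 1.7
position: [312.6, -319.2, 230.9]
tool_rot: [[0.001, 0.971, -0.238], [-0.001, -0.238, -0.971], [-1.0, 0.001, 0.0]]
contact_force: [0.5, -0.1, 0.5]
opening: 87.7
```

Call:
jog_arm(series=[{"dp": [0,0.0096,-0.0585],"gripper": -1,"rotation": [0,0,0]},{"dp": [0,0.0096,-0.0585],"gripper": -1,"rotation": [0,0,0]},{"dp": [0,0.0096,-0.0585],"gripper": -1,"rotation": [0,0,0]},{"dp": [0,0.0096,-0.0585],"gripper": -1,"rotation": [0,0,0]},{"dp": [0,0.0096,-0.0585],"gripper": -1,"rotation": [0,0,0]},{"dp": [0,0.0096,-0.0585],"gripper": -1,"rotation": [0,0,0]},{"dp": [0,0.0096,-0.0585],"gripper": -1,"rotation": [0,0,0]},{"dp": [0,0.0096,-0.0585],"gripper": -1,"rotation": [0,0,0]}])

```text
t: 2.7
position: [498.7, 117.6, 231.0]
tool_rot: [[0.001, 0.971, -0.238], [0.0, -0.238, -0.971], [-1.0, 0.001, -0.0]]
contact_force: [0.9, -0.3, -0.4]
opening: 87.6
```

```bash
cat >> h.py <<'E'
def goto(x,y,z,yawrule=None):
    s=r.sense(); R=np.array(s['tool_rot']); d=np.array([x,y,z])-np.array(s['position'])
    print('t',round(s['t'],2),'pos',np.round(s['position'],1),'yaw(tool y)',round(np.arctan2(R[1,1],R[0,1]),4),'F',np.round(s['contact_force'],1),'open',round(s['opening'],1),'tilt',np.round(R[2],4))
    print('dp tool mm',np.round(R.T@d,1))
    if yawrule is not None: print('rot tool x',-(yawrule-np.arctan2(R[1,1],R[0,1])))
E
python3 -c "
from h import *
goto(544.8,224.5,90,-.24)"
```

```text
t 2.7 pos [498.7 117.6 231. ] yaw(tool y) -0.2398 F [ 0.9 -0.3 -0.4] open 87.6 tilt [-1.e+00  8.e-04 -3.e-04]
dp tool mm [ 141.    19.3 -114.8]
rot tool x 0.00016938964997240125
```

Call:
jog_arm(series=[{"dp": [0,0.0097,-0.0574],"gripper": -1,"rotation": [0,0,0]},{"dp": [0,0.0097,-0.0574],"gripper": -1,"rotation": [0,0,0]},{"dp": [0.05,0,0],"gripper": -1,"rotation": [0,0,0]},{"dp": [0.05,0,0],"gripper": -1,"rotation": [0,0,0]},{"dp": [0.03,0,0],"gripper": -1,"rotation": [0,0,0]},{"dp": [0,0,0],"gripper": -1,"rotation": [0,0,0]}])

```text
t: 3.45
position: [542.5, 221.8, 98.5]
tool_rot: [[-0.005, 0.971, -0.238], [-0.002, -0.238, -0.971], [-1.0, -0.004, 0.003]]
contact_force: [-0.4, 0.6, -1.3]
opening: 87.9
```

Run:
```python
from h import *
goto(544.8,224.5,16,-.24)
s=snap('scene','s2.png');t=snap('top','t2.png')
a=cv2.imread('pics/s2.png')[120:210,120:250];b=cv2.imread('pics/t2.png')[140:230,110:230]
cv2.imwrite('pics/s2c.png',cv2.resize(a,None,fx=6,fy=6,interpolation=2))
cv2.imwrite('pics/t2c.png',cv2.resize(b,None,fx=6,fy=6,interpolation=2))
```

```text
t 3.45 pos [542.5 221.8  98.5] yaw(tool y) -0.2402 F [-0.4  0.6 -1.3] open 87.9 tilt [-1.     -0.0041  0.0028]
dp tool mm [82.5  1.9 -3.4]
rot tool x -0.0001569756714990267
```

View pics/s2c.png

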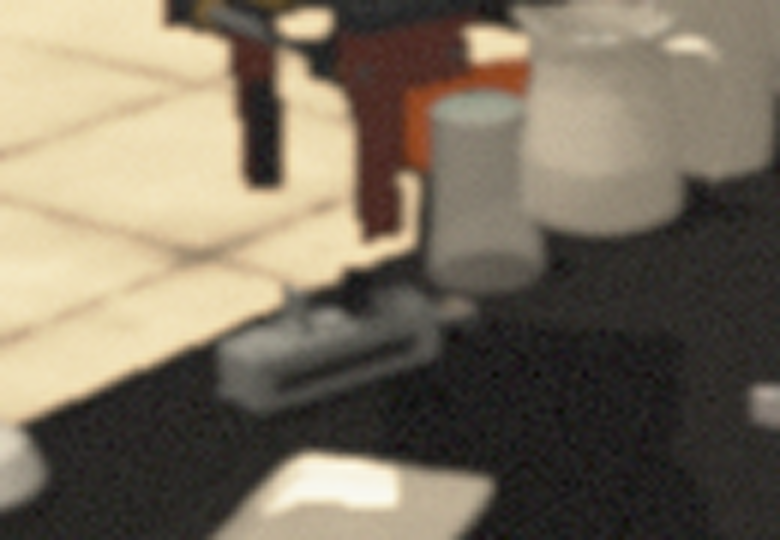

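View pics/t2c.png

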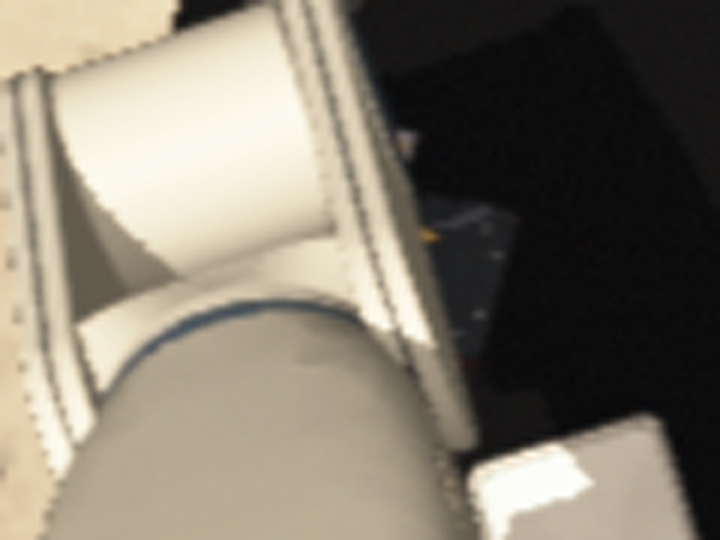

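```bash
cat >> h.py <<'E'
def rulepts(o,yaw,z0=0,ext=0):
    c,s=np.cos(yaw),np.sin(yaw)
    loc=[(x,y,z) for x in(-55,55) for y in(-17,17) for z in(0,34)]+[(-22,-9,56),(-22,9,56),(-16,-9,56),(20,-9,56),(20,9,56),(82.5+ext,-11,21),(82.5+ext,11,21),(82.5+ext,11,7)]
    return np.array([(o[0]+c*x-s*y,o[1]+s*x+c*y,z+z0) for x,y,z in loc])
def kerbpts(o,yaw):
    c,s=np.cos(yaw),np.sin(yaw)
    loc=[(-2,-70,0),(-2,70,0),(2,-70,16),(2,70,16),(-2,-70,16),(-2,70,16),(30,-70,3),(30,70,3)]
    return np.array([(o[0]+c*x-s*y,o[1]+s*x+c*y,z) for x,y,z in loc])
def traypts(e,yaw):
    c,s=np.cos(yaw),np.sin(yaw)
    return np.array([(e[0]+c*x-s*y,e[1]+s*x+c*y,12) for x,y in((0,-62.5),(0,62.5),(-170,-62.5),(-170,62.5))])
def overlay(n,src,dst,pts,box,f=6):
    x,y,w,h=box; im=cv2.resize(cv2.imread('pics/'+src)[y:y+h,x:x+w],None,fx=f,fy=f,interpolation=2)
    for p in pts:
        q=(proj(n,p)-[x,y]+.5)*f; cv2.circle(im,(int(q[0]),int(q[1])),2,(0,0,255),-1)
    cv2.imwrite('pics/'+dst,im)
E
python3 - <<'E'
from h import *
P=rulepts((544.8,224.5),-.24)
overlay('scene','s0.png','o1.png',P,(145,150,80,60),9)
overlay('top','t0.png','o2.png',P,(150,155,40,60),9)
K=np.vstack([kerbpts((638.2,-40.6),.153),traypts((458.6,-74),.153)])
overlay('scene','s0.png','o3.png',K,(180,175,125,95),6)
overlay('top','t0.png','o4.png',K,(230,140,80,150),4)
a=[cv2.imread(f'pics/o{i}.png') for i in(1,2,3,4)]
H=600;row=lambda l:np.hstack([np.pad(i,((0,H-i.shape[0]),(0,0),(0,0))) for i in l])
cv2.imwrite('pics/ov1.png',np.hstack([i[:540,:] for i in a[:1]]));
cv2.imwrite('pics/ov2.png',row([a[1],a[3]]))
E
```

```text
(no output)
```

View pics/ov1.png

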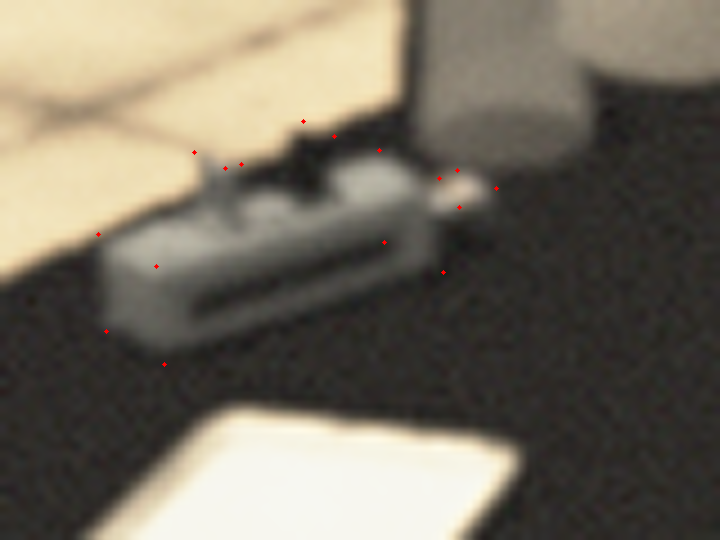

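View pics/ov2.png

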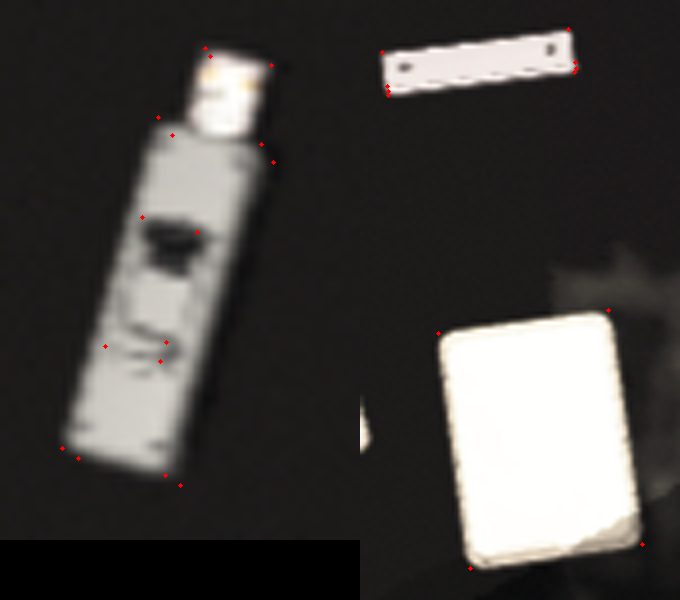

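View pics/o3.png

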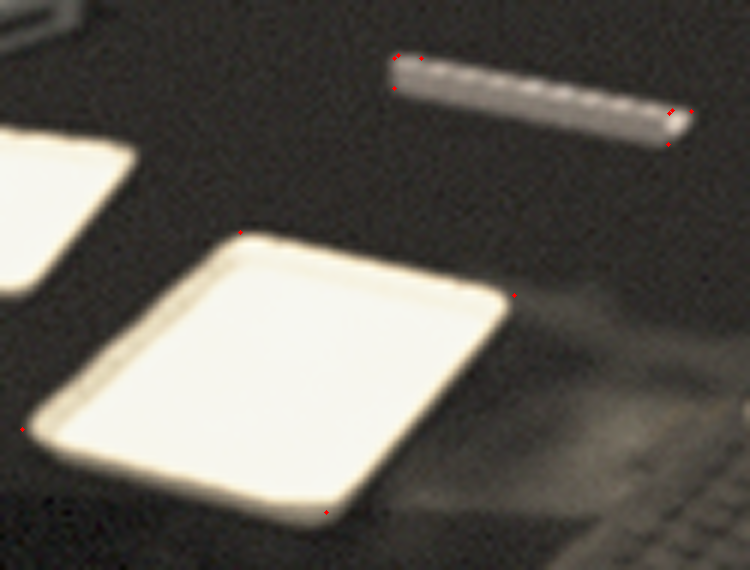

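Call:
jog_arm(series=[{"dp": [0.04,0,-0.003],"gripper": -1,"rotation": [0,0,0]},{"dp": [0.042,0,0],"gripper": -1,"rotation": [0,0,0]},{"dp": [0,0,0],"gripper": -1,"rotation": [0,0,0]},{"dp": [0,0,0],"gripper": 1,"rotation": [0,0,0]},{"dp": [0,0,0],"gripper": 1,"rotation": [0,0,0]},{"dp": [0,0,0],"gripper": 1,"rotation": [0,0,0]},{"dp": [0,0,0],"gripper": 1,"rotation": [0,0,0]},{"dp": [0,0,0],"gripper": 1,"rotation": [0,0,0]}], grip_force=15)

```text
t: 4.55
position: [545.0, 225.3, 19.0]
tool_rot: [[0.0, 0.971, -0.238], [0.0, -0.238, -0.971], [-1.0, 0.0, -0.0]]
contact_force: [-1.2, 0.1, -0.5]
opening: 41.1
```

Run:
```python
from h import *
goto(544.8,224.5,60,-.24)
```

```text
t 4.55 pos [545.  225.3  19. ] yaw(tool y) -0.2402 F [-1.2  0.1 -0.5] open 41.1 tilt [-1.e+00  3.e-04 -2.e-04]
dp tool mm [-41.   -0.    0.9]
rot tool x -0.0002045534820299122
```

Call:
jog_arm(series=[{"dp": [0.004,0,0],"gripper": 1,"rotation": [0,0,0]},{"dp": [0,0,0],"gripper": 1,"rotation": [0,0,0]},{"dp": [0,0,0],"gripper": 1,"rotation": [0,0,0]},{"dp": [0,0,0],"gripper": 1,"rotation": [0,0,0]}], grip_force=20)

```text
t: 5.05
position: [545.1, 224.7, 15.4]
tool_rot: [[0.0, 0.971, -0.238], [-0.001, -0.238, -0.971], [-1.0, 0.0, 0.001]]
contact_force: [-1.4, -5.0, 10.7]
opening: 33.9
```

Call:
jog_arm(series=[{"dp": [-0.025,0,0],"gripper": 1,"rotation": [0,0,0]},{"dp": [-0.025,0,0],"gripper": 1,"rotation": [-0.131,0,0]},{"dp": [0,0,0],"gripper": 1,"rotation": [-0.131,0,0]},{"dp": [0,0,0],"gripper": 1,"rotation": [-0.131,0,0]},{"dp": [0,-0.0035,0.04],"gripper": 1,"rotation": [0,0,0]},{"dp": [0,-0.0035,0.04],"gripper": 1,"rotation": [0,0,0]},{"dp": [0,-0.0035,0.04],"gripper": 1,"rotation": [0,0,0]},{"dp": [0,-0.0035,0.04],"gripper": 1,"rotation": [0,0,0]}])

```text
t: 6.05
position: [554.7, 63.8, 63.8]
tool_rot: [[-0.002, 0.988, 0.152], [-0.0, 0.152, -0.988], [-1.0, -0.002, -0.0]]
contact_force: [0.8, -0.1, -4.1]
opening: 34.2
```

Call:
jog_arm(series=[{"dp": [0,-0.0016,0.04],"gripper": 1,"rotation": [0,0,0]},{"dp": [0,-0.0016,0.04],"gripper": 1,"rotation": [0,0,0]},{"dp": [0,0,0.039],"gripper": 1,"rotation": [0,0,0]},{"dp": [0,0,0],"gripper": 1,"rotation": [0,0,0]},{"dp": [0,0,0],"gripper": 1,"rotation": [0,0,0]}])

```text
t: 6.68
position: [569.6, -52.8, 64.0]
tool_rot: [[-0.002, 0.988, 0.152], [0.0, 0.152, -0.988], [-1.0, -0.002, -0.001]]
contact_force: [-0.2, -0.2, -3.7]
opening: 34.0
```

Run:
```python
from h import *
goto(570.5,-54.1,65,.153)
snap('scene','s3.png');snap('top','t3.png')
s=r.sense()['position']
z0=s[2]-15.4
for dx in(0,):
  P=rulepts((s[0]+dx*.988,s[1]+dx*.152),.153,z0)
  overlay('scene','s3.png','o5.png',P,(190,130,110,90),7)
  overlay('top','t3.png','o6.png',P,(220,120,80,110),5)
```

```text
t 6.67 pos [569.6 -52.8  64. ] yaw(tool y) 0.1522 F [-0.2 -0.2 -3.7] open 34.0 tilt [-1.0e+00 -1.6e-03 -6.0e-04]
dp tool mm [-1.1  0.7  1.4]
rot tool x -0.0007961702847488206
```

View pics/o5.png

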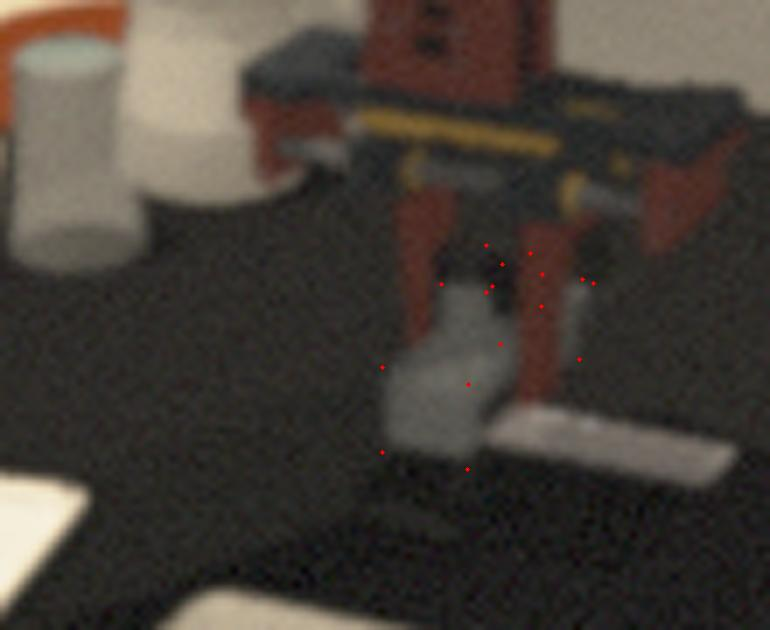

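View pics/o6.png

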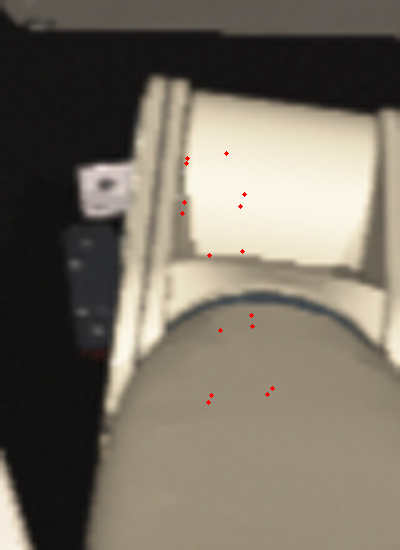

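Call:
jog_arm(series=[{"dp": [0.02,0,0],"gripper": 1,"rotation": [0,0,0]},{"dp": [0.015,0,0],"gripper": 1,"rotation": [0,0,0]},{"dp": [0.0095,0,0],"gripper": 1,"rotation": [0,0,0]},{"dp": [0,0,0],"gripper": 1,"rotation": [0,0,0]}])

```text
t: 7.28
position: [569.5, -52.9, 18.9]
tool_rot: [[-0.002, 0.988, 0.152], [0.0, 0.152, -0.988], [-1.0, -0.002, -0.001]]
contact_force: [0.9, -0.7, -3.5]
opening: 33.9
```

Run:
```python
from h import *
goto(570.5,-54.1,18,.153)
snap('scene','s4.png');snap('top','t4.png')
s=r.sense()['position']
z0=s[2]-15.4
P=rulepts((s[0],s[1]),.153,z0)
overlay('scene','s4.png','o5.png',P,(190,130,110,90),7)
```

```text
t 7.28 pos [569.5 -52.9  18.9] yaw(tool y) 0.1529 F [ 0.9 -0.7 -3.5] open 33.9 tilt [-1.0e+00 -2.3e-03 -6.0e-04]
dp tool mm [0.9 0.8 1.4]
rot tool x -7.054015169621897e-05
```

View pics/o5.png

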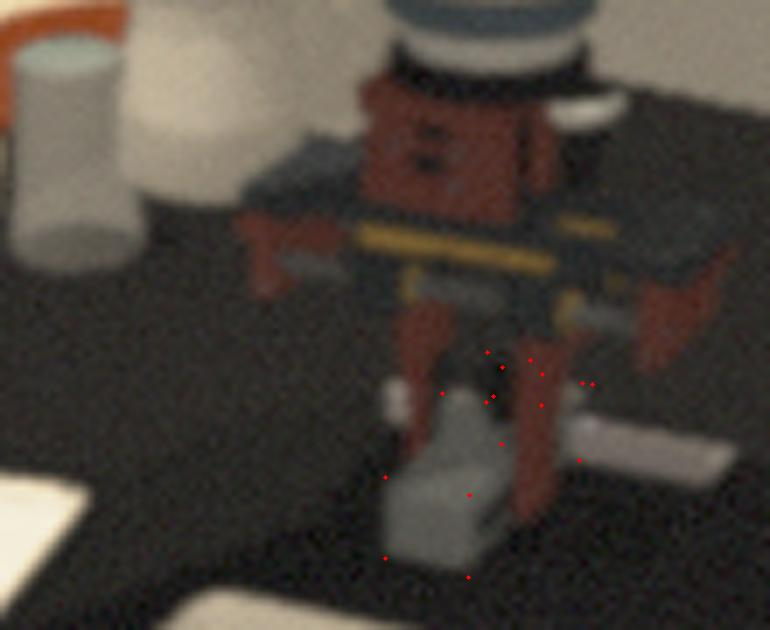

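Call:
jog_arm(series=[{"dp": [0.001,-0.006,0],"gripper": 1,"rotation": [0,0,0]},{"dp": [0,-0.007,0],"gripper": 1,"rotation": [0,0,0]},{"dp": [0,-0.007,0],"gripper": 1,"rotation": [0,0,0]},{"dp": [0,-0.007,0],"gripper": 1,"rotation": [0,0,0]},{"dp": [0,-0.007,0],"gripper": 1,"rotation": [0,0,0]},{"dp": [0,-0.004,0],"gripper": 1,"rotation": [0,0,0]},{"dp": [0,0,0],"gripper": 1,"rotation": [0,0,0]}])

```text
t: 8.25
position: [532.6, -58.9, 19.2]
tool_rot: [[-0.0, 0.988, 0.152], [0.0, 0.152, -0.988], [-1.0, -0.0, -0.0]]
contact_force: [1.1, -0.1, -2.9]
opening: 33.8
```

Run:
```python
from h import *
goto(570.5,-54.1,18,.153)
s=r.sense(); print('Fu',np.dot(s['contact_force'][:2],[.988,.152]))
snap('scene','s5.png')
p=s['position']
P=rulepts(p,.153,p[2]-15.4,28)
overlay('scene','s5.png','o5.png',P,(180,130,110,90),7)
```

```text
t 8.25 pos [532.6 -58.9  19.2] yaw(tool y) 0.1526 F [ 1.1 -0.1 -2.9] open 33.8 tilt [-1.e+00 -1.e-04 -0.e+00]
dp tool mm [ 1.2 38.2  1. ]
rot tool x -0.00035057928227871793
Fu 1.0885000498180535
```

View pics/o5.png

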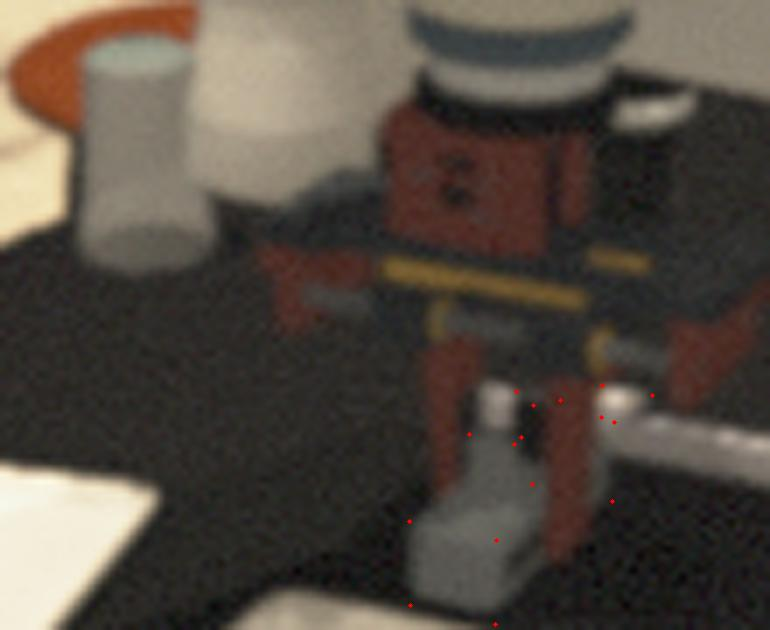

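Call:
jog_arm(series=[{"dp": [0.0005,-0.006,0],"gripper": 1,"rotation": [0,0,0]},{"dp": [0.001,-0.006,0],"gripper": 1,"rotation": [0,0,0]},{"dp": [0,-0.003,0],"gripper": 1,"rotation": [0,0,0]},{"dp": [0,0,0],"gripper": 1,"rotation": [0,0,0]},{"dp": [0,-0.001,0],"gripper": 1,"rotation": [0,0,0]},{"dp": [0,-0.001,0],"gripper": 1,"rotation": [0,0,0]},{"dp": [0,0,0],"gripper": 1,"rotation": [0,0,0]}])

```text
t: 9.18
position: [515.9, -61.4, 17.6]
tool_rot: [[-0.0, 0.988, 0.152], [0.0, 0.152, -0.988], [-1.0, -0.0, -0.0]]
contact_force: [1.1, 0.4, -4.4]
opening: 33.9
```

```bash
cat >> h.py <<'E'
def kk():
    s=r.sense(); p=np.array(s['position'])[:2]-[638.2,-40.6]; print('kerb x,y of TCP',p@[.9884,.152],p@[-.152,.9884],'z',s['position'][2],'Fu',round(float(np.dot(s['contact_force'][:2],[.988,.152])),2),'Fz',round(s['contact_force'][2],2),'t',s['t'])
E
python3 - <<'E'
from h import *
kk()
snap('scene','s6.png')
p=r.sense()['position']
overlay('scene','s6.png','o5.png',np.vstack([rulepts(p,.153,p[2]-15.4,45),traypts((458.6,-74),.153)]),(180,160,110,90),7)
E
```

```text
kerb x,y of TCP -124.04886017238533 -2.0101101776652155 z 17.63413336805489 Fu 1.14 Fz -4.39 t 9.175
```

View pics/o5.png

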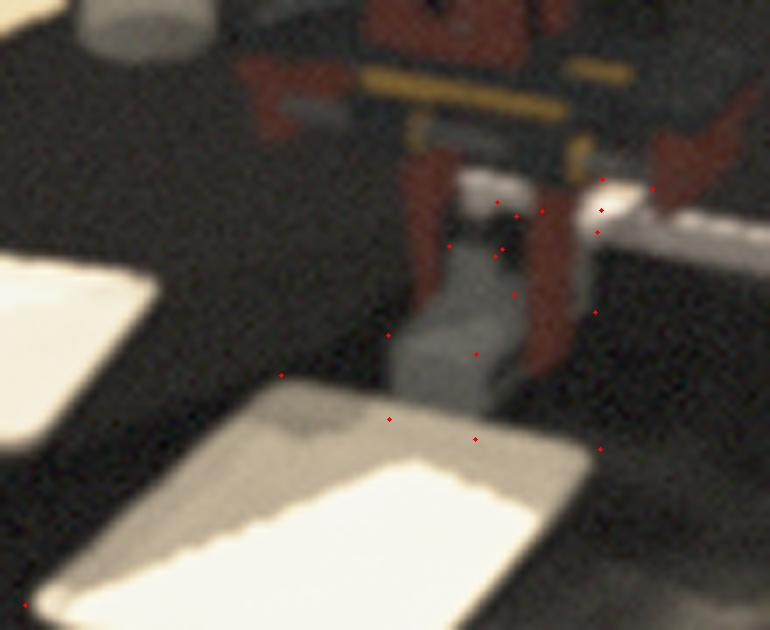

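Call:
jog_arm(series=[{"dp": [0,-0.001,0],"gripper": 1,"rotation": [0,0,0]},{"dp": [0,-0.001,0],"gripper": 1,"rotation": [0,0,0]},{"dp": [0,0,0],"gripper": 1,"rotation": [0,0,0]}])

```text
t: 9.6
position: [513.9, -61.8, 17.7]
tool_rot: [[-0.0, 0.988, 0.152], [0.0, 0.152, -0.988], [-1.0, -0.0, -0.0]]
contact_force: [1.0, 0.3, -4.1]
opening: 34.1
```

Call:
jog_arm(series=[{"dp": [0,-0.001,0],"gripper": 1,"rotation": [0,0,0]},{"dp": [0,0,0],"gripper": 1,"rotation": [0,0,0]}])

```text
t: 9.85
position: [512.9, -61.9, 17.7]
tool_rot: [[-0.0, 0.988, 0.152], [0.0, 0.152, -0.988], [-1.0, -0.0, -0.0]]
contact_force: [1.4, 0.2, -4.5]
opening: 33.7
```

Call:
jog_arm(series=[{"dp": [0,-0.001,0],"gripper": 1,"rotation": [0,0,0]},{"dp": [0,0,0],"gripper": 1,"rotation": [0,0,0]}])

```text
t: 10.1
position: [511.9, -62.1, 17.7]
tool_rot: [[-0.0, 0.988, 0.152], [0.0, 0.152, -0.988], [-1.0, -0.0, -0.0]]
contact_force: [1.5, 0.1, -4.7]
opening: 33.7
```

Call:
jog_arm(series=[{"dp": [0,-0.001,0],"gripper": 1,"rotation": [0,0,0]},{"dp": [0,0,0],"gripper": 1,"rotation": [0,0,0]}])

```text
t: 10.35
position: [511.5, -62.2, 17.8]
tool_rot: [[0.001, 0.988, 0.152], [-0.0, 0.152, -0.988], [-1.0, 0.001, 0.0]]
contact_force: [2.4, 1.9, -4.7]
opening: 33.6
```

Call:
jog_arm(series=[{"dp": [0,-0.001,0],"gripper": 1,"rotation": [0,0,0]},{"dp": [0,0,0],"gripper": 1,"rotation": [0,0,0]}])

```text
t: 10.6
position: [511.4, -62.3, 17.9]
tool_rot: [[0.003, 0.988, 0.152], [-0.0, 0.152, -0.988], [-1.0, 0.003, 0.0]]
contact_force: [4.2, 2.2, -6.7]
opening: 33.9
```

Run:
```python
from h import *
kk()
snap('scene','s7.png')
p=r.sense()['position']
overlay('scene','s7.png','o5.png',np.vstack([rulepts(p,.153,p[2]-15.4,50),traypts((458.6,-74),.153)]),(210,180,80,60),9)
```

```text
kerb x,y of TCP -128.62857593256447 -2.1792322850719907 z 17.92747040837492 Fu 4.52 Fz -6.67 t 10.6
```

View pics/o5.png

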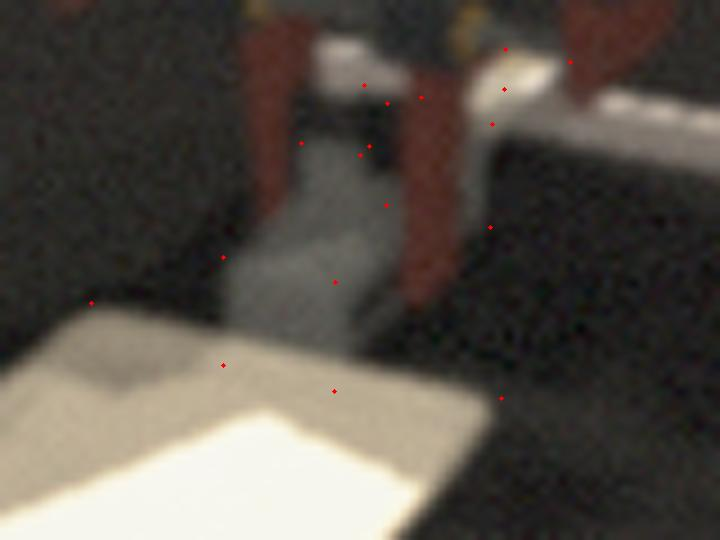

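Call:
jog_arm(series=[{"dp": [0,0.0015,0],"gripper": 1,"rotation": [0,0,0]},{"dp": [0.0015,0,0],"gripper": 1,"rotation": [0,0,0]},{"dp": [0.001,0,0],"gripper": 1,"rotation": [0,0,0]},{"dp": [0,0,0],"gripper": 1,"rotation": [0,0,0]}])

```text
t: 11.15
position: [511.5, -62.2, 15.4]
tool_rot: [[-0.0, 0.988, 0.152], [-0.0, 0.152, -0.988], [-1.0, -0.0, 0.0]]
contact_force: [0.1, 0.8, 1.6]
opening: 34.0
```

```bash
python3 -c "
from h import *
kk()"
```

```text
kerb x,y of TCP -128.52471302755276 -2.062338867597657 z 15.399675170544306 Fu 0.21 Fz 1.56 t 11.15
```

Call:
jog_arm(series=[{"dp": [0,0,0],"gripper": -1,"rotation": [0,0,0]},{"dp": [0,0,0],"gripper": -1,"rotation": [0,0,0]},{"dp": [0,0,0],"gripper": -1,"rotation": [0,0,0]},{"dp": [0,0,0],"gripper": -1,"rotation": [0,0,0]},{"dp": [0,0,0],"gripper": -1,"rotation": [0,0,0]}])

```text
t: 11.78
position: [511.5, -62.1, 15.1]
tool_rot: [[-0.0, 0.988, 0.152], [0.0, 0.152, -0.988], [-1.0, -0.0, -0.0]]
contact_force: [-0.4, 0.1, -0.4]
opening: 80.2
```

Run:
```python
from h import *
kk(); print(r.sense()['opening'])
snap('scene','s8.png')
p=r.sense()['position']
overlay('scene','s8.png','o5.png',np.vstack([rulepts(p,.153,p[2]-15.4,50),traypts((458.6,-74),.153)]),(210,180,80,60),9)
```

```text
kerb x,y of TCP -128.483761430992 -2.0144747063718884 z 15.140419987276728 Fu -0.42 Fz -0.39 t 11.775
80.15059105261597
```

View pics/o5.png

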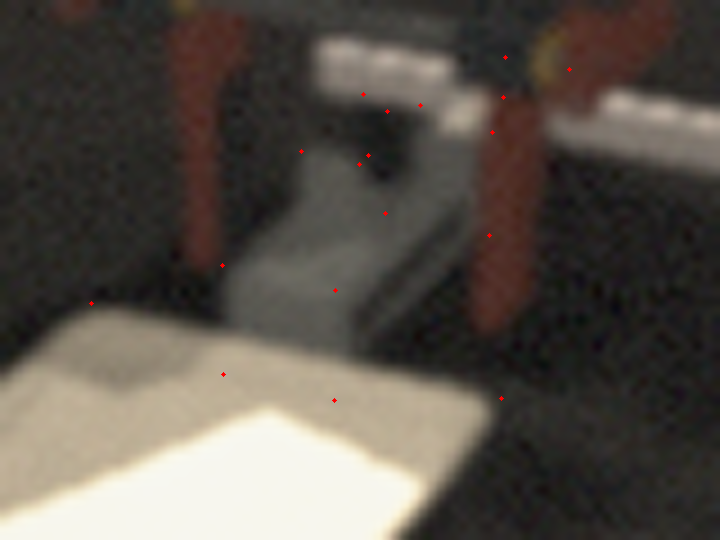

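Call:
jog_arm(series=[{"dp": [-0.03,0,0],"gripper": -1,"rotation": [0,0,0]},{"dp": [-0.04,0,0],"gripper": -1,"rotation": [0,0,0]},{"dp": [-0.05,0,0],"gripper": -1,"rotation": [0,0,0]},{"dp": [0,0,0.06],"gripper": -1,"rotation": [0,0,0]},{"dp": [0,0,0.06],"gripper": -1,"rotation": [0,0,0]},{"dp": [0,0,0.06],"gripper": -1,"rotation": [0,0,0]},{"dp": [0,0,0.06],"gripper": -1,"rotation": [0,0,0]},{"dp": [0,0,0],"gripper": -1,"rotation": [0,0,0]}])

```text
t: 12.82
position: [548.5, -303.3, 135.2]
tool_rot: [[0.002, 0.989, 0.148], [-0.001, 0.148, -0.989], [-1.0, 0.001, 0.002]]
contact_force: [0.0, -0.3, -0.3]
opening: 88.2
```

Run:
```python
from h import *
kk()
snap('scene','s9.png');snap('top','t9.png')
u=np.array([.9884,.152]);v=np.array([-.152,.9884])
o=np.array([638.2,-40.6])-128*u-2*v; print(o)
P=np.vstack([rulepts(o,.153,0,50),traypts((458.6,-74),.153),kerbpts((638.2,-40.6),.153)])
overlay('scene','s9.png','o7.png',P,(205,170,90,70),8)
overlay('top','t9.png','o8.png',P,(235,140,60,90),6)
```

```text
kerb x,y of TCP -128.5961892821633 -245.9981890520824 z 135.22160459025756 Fu -0.04 Fz -0.3 t 12.825
[511.9888 -62.0328]
```

View pics/o7.png

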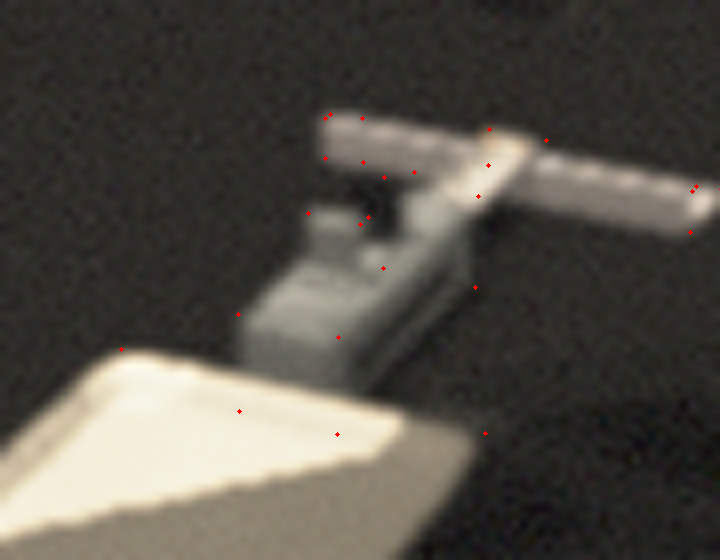

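View pics/o8.png

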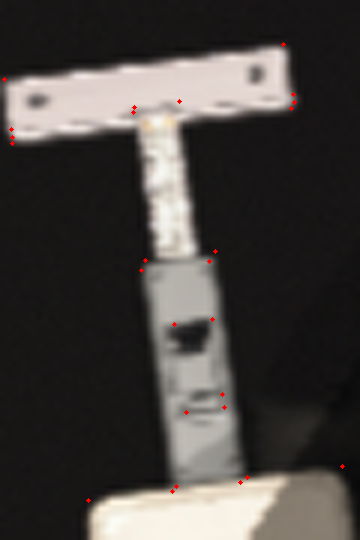

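Call:
jog_arm(series=[{"dp": [0,0,0],"gripper": -1,"rotation": [-0.175,0,0]},{"dp": [0,0,0],"gripper": -1,"rotation": [-0.175,0,0]},{"dp": [0,0,0],"gripper": -1,"rotation": [-0.175,0,0]},{"dp": [0,0,0],"gripper": -1,"rotation": [-0.175,0,0]},{"dp": [0,0,0],"gripper": -1,"rotation": [-0.175,0,0]},{"dp": [0,0,0],"gripper": -1,"rotation": [-0.175,0,0]},{"dp": [0,0,0],"gripper": -1,"rotation": [-0.175,0,0]},{"dp": [0,0,0],"gripper": -1,"rotation": [-0.175,0,0]}])

```text
t: 13.92
position: [547.8, -297.1, 135.0]
tool_rot: [[-0.001, 0.01, 1.0], [0.001, 1.0, -0.01], [-1.0, 0.001, -0.001]]
contact_force: [-0.2, 0.1, 0.3]
opening: 87.6
```

Call:
jog_arm(series=[{"dp": [0,0,0],"gripper": -1,"rotation": [-0.17,0,0]},{"dp": [0,0.06,0],"gripper": -1,"rotation": [0,0,0]},{"dp": [0,0.06,0],"gripper": -1,"rotation": [0,0,0]},{"dp": [0,0.06,0],"gripper": -1,"rotation": [0,0,0]},{"dp": [0,0.05,0],"gripper": -1,"rotation": [0,0,0]},{"dp": [0,0,0],"gripper": -1,"rotation": [0,0,0]}])

```text
t: 14.68
position: [511.3, -67.5, 135.1]
tool_rot: [[-0.002, -0.157, 0.988], [0.001, 0.988, 0.157], [-1.0, 0.001, -0.002]]
contact_force: [-0.6, -0.0, 0.5]
opening: 87.6
```

Run:
```python
from h import *
kk(); goto(506.6,-63.4,70,.153+np.pi/2)
```

```text
kerb x,y of TCP -129.54814488045471 -7.344410334551155 z 135.10290502088574 Fu -0.59 Fz 0.48 t 14.675
t 14.68 pos [511.3 -67.5 135.1] yaw(tool y) 1.7288 F [-0.6 -0.   0.5] open 87.6 tilt [-1.      0.0011 -0.0018]
dp tool mm [65.1  4.8 -3.8]
rot tool x 0.005042535719538721
```

Call:
jog_arm(series=[{"dp": [0.03,0.005,-0.004],"gripper": -1,"rotation": [0.005,0,0]},{"dp": [0.035,0,0],"gripper": -1,"rotation": [0,0,0]},{"dp": [0.01,0,0],"gripper": -1,"rotation": [0,0,0]},{"dp": [0,0,0],"gripper": -1,"rotation": [0,0,0]},{"dp": [0,0,0],"gripper": -1,"rotation": [0,0,0]}])

```text
t: 15.3
position: [509.3, -67.9, 61.1]
tool_rot: [[0.002, -0.146, 0.989], [-0.0, 0.989, 0.146], [-1.0, -0.0, 0.001]]
contact_force: [-0.0, -0.9, -0.7]
opening: 88.0
```

Run:
```python
from h import *
kk(); goto(506.6,-63.4,46,.153+np.pi/2)
```

```text
kerb x,y of TCP -131.53951596968258 -7.345864442667223 z 61.14962256979532 Fu -0.15 Fz -0.74 t 15.3
t 15.3 pos [509.3 -67.9  61.1] yaw(tool y) 1.7177 F [-0.  -0.9 -0.7] open 88.0 tilt [-1.0e+00 -5.0e-04  1.5e-03]
dp tool mm [15.1  4.8 -2. ]
rot tool x -0.006109278526862383
```

Call:
jog_arm(series=[{"dp": [0,0.005,-0.002],"gripper": -1,"rotation": [-0.006,0,0]},{"dp": [0.008,0,0],"gripper": -1,"rotation": [0,0,0]},{"dp": [0.006,0,0],"gripper": -1,"rotation": [0,0,0]},{"dp": [0,0,0],"gripper": -1,"rotation": [0,0,0]},{"dp": [0,0,0],"gripper": -1,"rotation": [0,0,0]}])

```text
t: 15.92
position: [505.8, -63.0, 46.0]
tool_rot: [[-0.0, -0.152, 0.988], [0.0, 0.988, 0.152], [-1.0, 0.0, -0.0]]
contact_force: [0.4, -0.7, 0.4]
opening: 87.7
```

Run:
```python
from h import *
kk(); goto(506.6,-63.4,46,.153+np.pi/2)
snap('scene','s10.png')
cv2.imwrite('pics/s10c.png',cv2.resize(cv2.imread('pics/s10.png')[140:240,190:310],None,fx=6,fy=6,interpolation=2))
```

```text
kerb x,y of TCP -134.244798379082 -2.0566624021513196 z 46.028618309520034 Fu 0.32 Fz 0.41 t 15.925
t 15.93 pos [505.8 -63.   46. ] yaw(tool y) 1.7237 F [ 0.4 -0.7  0.4] open 87.7 tilt [-1.e+00  1.e-04 -3.e-04]
dp tool mm [ 0.  -0.5  0.7]
rot tool x -0.00012419411501030098
```

View pics/s10c.png

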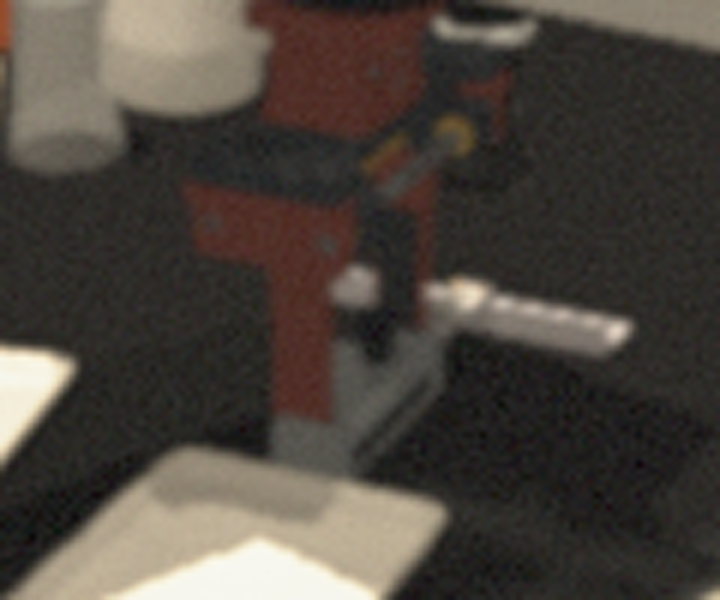

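Call:
jog_arm(series=[{"dp": [0,0,0.0007],"gripper": 1,"rotation": [0,0,0]},{"dp": [0,0,0],"gripper": 1,"rotation": [0,0,0]},{"dp": [0,0,0],"gripper": 1,"rotation": [0,0,0]},{"dp": [0,0,0],"gripper": 1,"rotation": [0,0,0]},{"dp": [0,0,0],"gripper": 1,"rotation": [0,0,0]}], grip_force=15)

```text
t: 16.6
position: [507.7, -62.9, 46.3]
tool_rot: [[0.003, -0.152, 0.988], [-0.0, 0.988, 0.152], [-1.0, -0.001, 0.002]]
contact_force: [4.0, 0.9, -3.1]
opening: 41.5
```

Call:
jog_arm(series=[{"dp": [0,0,0],"gripper": 1,"rotation": [0,0,0]},{"dp": [0,0,0],"gripper": 1,"rotation": [0,0,0]}])

```text
t: 16.85
position: [506.4, -63.0, 46.2]
tool_rot: [[-0.0, -0.152, 0.988], [-0.0, 0.988, 0.152], [-1.0, 0.0, -0.0]]
contact_force: [1.2, 0.1, 0.0]
opening: 30.9
```

Call:
jog_arm(series=[{"dp": [0,0,0],"gripper": 1,"rotation": [0,0,0]},{"dp": [0,0,0],"gripper": 1,"rotation": [0,0,0]}])

```text
t: 17.1
position: [506.4, -62.9, 46.2]
tool_rot: [[-0.0, -0.152, 0.988], [-0.0, 0.988, 0.152], [-1.0, 0.0, -0.0]]
contact_force: [-0.4, -0.2, -0.1]
opening: 30.6
```

Call:
jog_arm(series=[{"dp": [0,0,0],"gripper": 1,"rotation": [0,0,0]},{"dp": [0,0,0],"gripper": -1,"rotation": [0,0,0]},{"dp": [0,0,0],"gripper": -1,"rotation": [0,0,0]},{"dp": [0,0,0],"gripper": -1,"rotation": [0,0,0]},{"dp": [0,0,0],"gripper": -1,"rotation": [0,0,0]},{"dp": [0,0,0],"gripper": -1,"rotation": [0,0,0]},{"dp": [-0.03,0,0],"gripper": -1,"rotation": [0,0,0]},{"dp": [-0.05,0,0],"gripper": -1,"rotation": [0,0,0]}])

```text
t: 18.1
position: [505.2, -62.7, 125.7]
tool_rot: [[-0.004, -0.152, 0.988], [0.001, 0.988, 0.152], [-1.0, 0.001, -0.004]]
contact_force: [0.7, 0.0, -1.2]
opening: 87.7
```

Call:
jog_arm(series=[{"dp": [-0.02,-0.05,0],"gripper": -1,"rotation": [0,0,0]},{"dp": [0,-0.06,0],"gripper": -1,"rotation": [0,0,0]},{"dp": [0,-0.06,0],"gripper": -1,"rotation": [0,0,0]},{"dp": [0,-0.06,0],"gripper": -1,"rotation": [0,0,0]},{"dp": [0,0,0],"gripper": -1,"rotation": [0,0,0]}])

```text
t: 18.73
position: [542.0, -294.1, 146.2]
tool_rot: [[0.002, -0.148, 0.989], [-0.001, 0.989, 0.148], [-1.0, -0.001, 0.001]]
contact_force: [-0.1, 0.6, -0.2]
opening: 87.8
```

Run:
```python
from h import *
kk()
snap('scene','s11.png');snap('top','t11.png')
u=np.array([.9884,.152]);v=np.array([-.152,.9884])
o=np.array([638.2,-40.6])-128*u-2*v
P=np.vstack([rulepts(o,.153,0,50),traypts((458.6,-74),.153),kerbpts((638.2,-40.6),.153)])
overlay('scene','s11.png','o9.png',P,(205,170,90,70),8)
overlay('top','t11.png','o10.png',P,(235,140,60,90),6)
for q in('bell','glass','cup'): print(q,[(d['bbox'],round(d['confidence'],2)) for d in r.find_in('scene',q)][:2])
```

```text
kerb x,y of TCP -133.58587272678497 -235.89527391342958 z 146.22661539350133 Fu -0.05 Fz -0.24 t 18.725
bell [([107.3, 186.1, 18.3, 25.4], 0.86)]
glass [([192.4, 135.4, 20.0, 33.9], 0.68)]
cup [([307.8, 241.9, 34.6, 29.2], 0.9), ([261.5, 184.5, 7.9, 8.5], 0.18)]
```

View pics/o9.png

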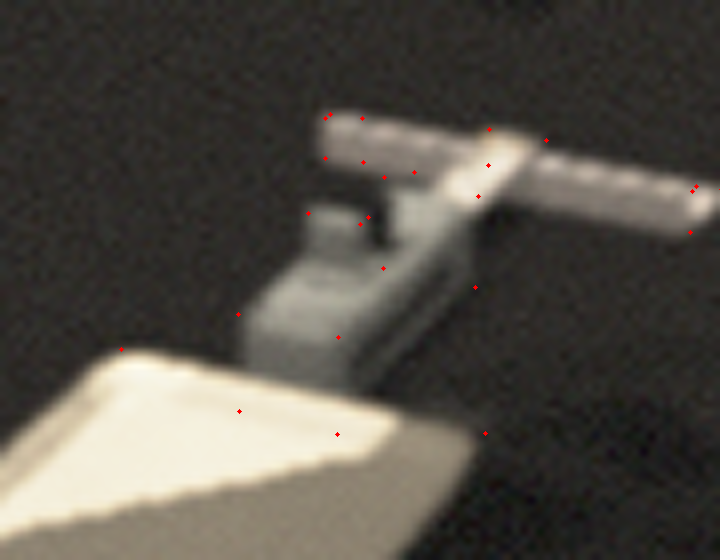

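View pics/o10.png

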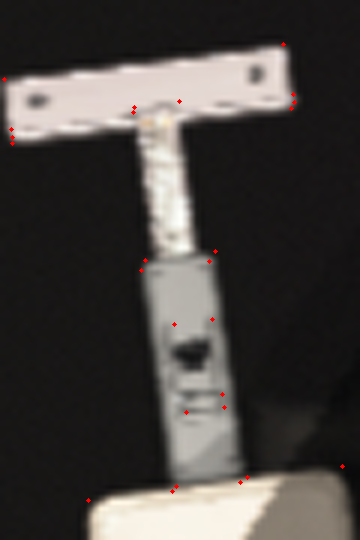

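Run:
```python
from h import *
a=cv2.imread('pics/t9.png',0).astype(float);b=cv2.imread('pics/t11.png',0).astype(float)
for nm,ys,xs in(('case front edge',slice(178,192),slice(255,276)),('case back',slice(206,222),slice(258,280)),('tab',slice(190,204),slice(258,276)),('kerb',slice(145,170),slice(234,290))):
    w=cv2.createHanningWindow((xs.stop-xs.start,ys.stop-ys.start),cv2.CV_64F)
    print(nm,cv2.phaseCorrelate(a[ys,xs].copy(),b[ys,xs].copy(),w))
# column profiles along rule axis through back edge / tray
u=np.array([.9884,.152]);v=np.array([-.152,.9884]);k=np.array([638.2,-40.6])
for nm,im in(('t9',a),('t11',b)):
  pr=[]
  for x in np.arange(-192,-168,1.0):
    vals=[]
    for y in(-10,-6,-2,2,6):
      q=proj('top',list(k+x*u+y*v)+[12]); vals.append(cv2.getRectSubPix(im.astype(np.uint8),(1,1),(float(q[0]),float(q[1])))[0,0])
    pr.append(int(np.mean(vals)))
  print(nm,pr)
```

```text
case front edge ((-0.42275383990592275, 0.4990015685095157), 0.9842760607498497)
case back ((-0.05413859877213767, -0.049717084346324825), 1.0936724749618452)
tab ((0.7438879839426082, 1.9841634795801868), 0.3228958292365662)
kerb ((-0.32943444335491634, 0.447741643158567), 0.9906757325321035)
t9 [235, 229, 223, 219, 217, 217, 216, 209, 190, 162, 139, 128, 127, 131, 137, 141, 144, 144, 146, 147, 149, 151, 152, 154]
t11 [236, 230, 225, 220, 218, 218, 217, 208, 185, 154, 125, 112, 112, 120, 129, 137, 142, 145, 147, 148, 149, 152, 155, 159]
```

Run:
```python
from h import *
u=np.array([.9884,.152]);v=np.array([-.152,.9884]);k=np.array([638.2,-40.6])
for f in('t9','t11'):
    im=cv2.imread(f'pics/{f}.png',0)
    for z in (34,):
        A=np.array([[cv2.getRectSubPix(im,(1,1),tuple(map(float,proj('top',list(k+(x-128)*u+(y-2.5)*v)+[z]))))[0,0] for x in np.arange(-62,70,2.)] for y in(-8,-4,0,4,8)])
    print(f,A.mean(0).astype(int).tolist())
```

```text
t9 [219, 217, 206, 157, 127, 132, 141, 143, 144, 147, 151, 156, 163, 171, 177, 180, 180, 174, 168, 171, 144, 129, 151, 142, 126, 124, 152, 170, 173, 171, 171, 170, 168, 164, 144, 104, 80, 71, 56, 44, 44, 56, 91, 142, 171, 177, 177, 177, 177, 177, 176, 176, 175, 173, 170, 169, 164, 145, 144, 173, 184, 182, 184, 181, 183, 187]
t11 [220, 218, 205, 148, 111, 121, 137, 144, 145, 149, 155, 160, 165, 170, 174, 179, 182, 179, 171, 171, 155, 135, 154, 155, 138, 123, 147, 169, 171, 166, 143, 105, 88, 70, 52, 51, 58, 82, 124, 157, 168, 169, 170, 174, 177, 179, 179, 178, 178, 178, 178, 177, 177, 176, 174, 169, 168, 155, 140, 153, 178, 179, 181, 169, 169, 181]
```

```bash
python3 -c "
from plant import r
print(r.hand_in(), r.sense()['t'])"
```

```text
the job is handed in; nothing more can be done
the job is handed in; nothing more can be done
```

I handed the job in at about 19 s of the 45 s limit. The rule is hooked over the kerb, set down at the larger white tray and locked. The hand-in gave no verdict, so these results come from my own checks.

**What I did:**
- I gripped the case across its sides and lowered the hook behind the kerb's lip.
- I drew it straight back, and the spring pulled at about 1.1 N. It stopped at the tray, where the force rose to about 4.5 N.
- I eased off, set it down, let go, then came back with the jaws turned along the rule and pinched the lock tab towards the fin at 15 N.

**Last checks:**
- **Lock:** the tab moved back about 10 mm relative to the case. The jaws stopped at 30.6 mm, slightly less than the 32 mm expected when locked, probably pad give or sensor offset.
- **Hook:** both pictures show the blade's end behind the lip.
- **Tail:** the dark line between case and tray suggests a gap of 1–2 mm, so the case seems to have shifted about 1 mm forward during the pinch. That is inside the 7 mm allowed.
- **Square and clear:** the rule lines up with the kerb in both pictures, and the arm is well clear with almost no force on it.
- **Bystanders:** the detector boxes for the bell and glass moved 2 px or less and the cup's top edge about 3 px. I put that down to detector scatter, as the arm went nowhere near them.
- **Disagreement:** one image-shift comparison also showed the fixed kerb moving by about half a pixel, so I treated shifts that small as noise.

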